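Stand the domed forming stake in its holder

ROBOT

A 6-joint arm with a two-finger parallel gripper is mounted at the origin on the work surface. World frame = base frame: x ahead of the robot, y to its left, z up, the work surface at z = 0. Lengths are in mm, angles in degrees, forces in N, time in s.
With the tool pointing down it reaches from about 300 to 1000 mm from the base axis. Payload 5.1 kg.
Tool frame: the origin (TCP) lies at the centre of the arm's flange, where the gripper is bolted on; the fingertips stand 190 mm ahead of it and the grasp point (between the pads) lies 171 mm ahead of it; z points along the fingers, y is the direction in which the jaws open and shut (so a half turn about z gives the same grasp; the last joint's range is limited). The gripper opens to 95 mm and grips with 3 to 60 N. Pads are 20 mm wide; open, the fingers measure 119 mm over their backs; the gripper's body (75 mm by 180 mm) begins 59 mm behind the grasp point.
Start: joints at [-77.326, 7.093, 94.555, -0, 78.352, -4.733], TCP at [194.414, -620.233, 404.756] pointing down, gripper open.
Joint ranges: [-149.61, 149.61], [-58.7, 133.49], [1.44, 155.28], [-77.14, 257.14], [18.33, 153.61], [-166.67, 166.67]. Speed limits (degrees/s): [147.25, 147.25, 180, 180, 180, 180].

INTERFACE

Orientations are given as a 3x3 rotation matrix whose columns are the frame's x, y, z axes.
In Python, from plant import bot gives the robot as it stands. The module is installed in compiled form; this text tells all that it offers.
- The arm moves only by the shell command python3 -m pendant 'ROWS' [FORCE]. ROWS is JSON, a list that holds one entry, the list of rows, each a list of 7 numbers: the opening, from 0 (shut) to 1 (fully open), then the shift along the tool's x, y, z in m, then the turn, a rotation vector about the tool's x, y, z in degrees. In form: [[[grip, x, y, z, ax, ay, az], ...]]. A call has 1 to 20 rows; each row shifts and turns the commanded pose from where the row before left it, along the tool's axes as they then stand; what a row does not reach is not made up. A row lasts 1/10 s, in which the tool goes at most 50 mm and 8.59 degrees, less where a joint would pass 70% of its speed; a pose out of reach is approached as far as the arm can. A call is refused whole if a number of a shift passes 0.05 or a number of a turn 8.59, either way. A call with a gripper value outside its range is refused whole. The fingers move at their own pace and stop on an object; FORCE is the grip in N (left out, the last holds). Time passes only in rows, so rows that do not move let the fingers close. It gives the time, the measured TCP pose, the force and the opening at its end, in the units of the state.
- bot.get_state(): the state, without advancing time (a new reading comes with each control period).
- bot.get_image(name): name is "side" or "top" or "wrist"; returns a dict with "img" (420x560x3 uint8, red, green, blue), "depth" (420x560 float32, mm along the optical axis (not along the pixel's ray), 0 where there is no reading), "camera_matrix" (3x3 intrinsics, pixels), "extrinsics" (4x4, takes a point from camera to world coordinates). Camera axes: x right, y down, z forward; pixel columns grow to the right and rows downward; lengths in mm; the calibration is good to about 2 mm. A picture is of the moment at which its call begins.
- bot.hand_in(): hands the job in, once; it reports no verdict.
The state is a dict: "time_s": time; "q": joint angles; "qd": joint speeds; "joint_efforts": joint torques, N m; "tool_pos": TCP position; "orientation": TCP orientation; "ft_force": force on the tool from outside, world axes, zero at the start; "moment": the same for the moment, N m; "grip_width": finger opening in mm.
Only numpy, scipy, OpenCV 4.12 (cv2) and the standard library are available. Lean on these libraries where they do the work, as an engineer would, in place of code of your own. Each camera call takes 0.05 s, during which the arm holds its last target.

TASK

Set up the domed forming stake on the jeweller's bench: first swing the red dust cover well aside from the holder's tapered socket, by at least a quarter turn. Then take the domed stake with the brass band out of the slanted rack, stand it upright in the socket with its taper gently seated fully home (never dropped or rammed in), and let go. Leave the flat blue-banded stake in the rack and everything else on the bench where it is.

Things in the scene. Friction and masses are not known exactly. Their poses are not given: they have to be found in the camera images.
- dome_stake: The stake to seat: bright steel, brass band, domed top, 0.4 to 0.65 kg. Origin: centre of the small end of its shank; z along its axis towards the dome. Tapered shank: radius 6 mm at z = 0 to 13 mm at z = 50; then a cylinder of radius 16 mm, z = 50 to 114 (grip here), then the dome. It starts leaning 35 degrees from vertical; from z = 86 mm up it stands free of the rack.
- dome_stake_top (a point): Top of the dome, on the domed stake's axis, 127.5 mm from its small end; z as the stake.
- flat_stake: Bystander: dark steel stake of the same sizes with flat top (125.5 mm long) and a blue band, in the rack's other place, leaning likewise. Origin at the small end of its shank, z along the axis towards the top.
- rack: Fixed slanted wooden rack, base 125 x 200 mm, 100 mm high, two places 100 mm apart (which stake is where varies). Origin under its centre, z up. The stakes' origins lie near (30, +-50, 46) mm; their tops lean 35 degrees to the rack's -x side, roughly towards the robot. Up to 86 mm along a stake a board lies under it and a cheek each side, 18 to 27 mm from its axis, no higher than the axis.
- holder: Fixed stake holder: green round base of 110 mm diameter, 12 mm thick, with an upright tapered steel socket at its centre and the dust cover's pivot post at (50, 0) mm in its frame. Origin: centre of the underside, z up.
- socket_mouth (a point): Centre of the socket's mouth, 70 mm above the bench, axes as the holder. The vertical socket matches the stake's taper: inner radius about 12.6 mm at the mouth, 4.5 mm at 58 mm depth; outer radius 18.6 mm. A stake fully home has its small end about 48 mm below the mouth and its shoulder about 2 mm above it; the taper alone carries it.
- cover (a joint): Swivel dust cover: red flat arm 5 mm thick, underside 73 mm above the bench, on a vertical pivot at (50, 0) mm in the holder's frame. Value in rad: 0 = over the socket (arm points to the holder's -x), growing as it swings anticlockwise seen from above (knob towards -y), stop at 2.3. Starts at 0 to 0.25. Turns easily (0.4 N at the knob), stays where left.
- cover_knob (a point): Top centre of the cover's upright black round knob, 14 mm diameter, 37 mm tall above the red arm, 115 mm above the bench, 90 mm from the pivot axis. It moves with the cover; x of this frame points along the arm from the knob to the pivot. It can be pinched from above or pushed sideways.
- brush: Bystander: small brush 160 mm long lying on the bench, origin under its middle.
- hammer: Bystander: hammer 240 mm long lying on the bench, origin under its middle.
- mug: Bystander: white mug, 80 mm diameter, 92 mm tall, origin under its centre.
- steel_cup: Bystander: metal cup, 90 mm diameter, 100 mm tall, origin under its centre.
- sanding_disc: Bystander: cork disc, 130 mm diameter, 22 mm thick, origin under its centre.
- doming_block: Bystander: 50 mm brass cube, origin under its centre.
There are look-alikes about, which are no part of the job. What is meant by the holder is not purple, and is the smaller of those in its own colour.

How it is judged (in metres and radians):
On the way, in this order (a step that is already met when the one before it is completed fails the run):
1. the dust cover is swung at least a quarter turn (1.45 rad) aside while the domed stake is not yet in the socket (value of joint cover above 1.45 rad and not (horizontal distance between dome_stake and socket_mouth below 0.004 m and angle between dome_stake's own z axis and vertical below 0.06 rad and z of dome_stake in the frame of socket_mouth below -0.044 m)), for 0.2 s.
2. the domed stake stands upright, its taper fully home in the socket (horizontal distance between dome_stake and socket_mouth below 0.004 m and angle between dome_stake's own z axis and vertical below 0.06 rad and z of dome_stake in the frame of socket_mouth below -0.044 m), for 0.3 s.
At the end, for the whole second after the job is handed in: The domed stake rests upright (within 0.06 rad) in the socket, its small end within 4 mm of the socket's axis and at least 44 mm below the mouth, let go and still; the cover still turned past 1.4 rad; every bystander within 30 mm of where it began (all of step 2 and value of joint cover above 1.4 rad and linear speed of dome_stake below 0.02 m/s and angular speed of dome_stake below 0.1 rad/s and distance of each of flat_stake, brush, hammer, mug, steel_cup, sanding_disc, doming_block from where it was at the start of the episode below 0.03 m); the robot touches nothing.
It fails at once if the domed stake is dropped or rammed into the holder (contact force over 250 N) (contact force between dome_stake and holder above 250 N).
It fails at once if a bystander is pushed more than 30 mm from its place (distance of any of flat_stake, brush, hammer, mug, steel_cup, sanding_disc, doming_block from where it was at the start of the episode above 0.03 m).
It also fails if it takes over 61 s, if anything falls off the work surface, if the arm or the gripper's body presses on something with over 40 N, if the wrist force passes 120 N, or if a joint passes its speed limit or range.

## Working session

There is one attempt and no reset: what is moved stays moved. The work goes in short steps, Python scripts to look and compute and a shell command to move; the robot and the scene stay as the last step left them, time stands still between calls to the robot, and variables do not carry over. Pictures are saved under pics/ and viewed, and the job is handed in when it is done.

```bash
mkdir -p pics; cat > h.py <<'E'
import numpy as np, cv2
from plant import bot
def snap(name,fn):
    d=bot.get_image(name); cv2.imwrite('pics/'+fn+'.png',d['img'][:,:,::-1]); np.savez('pics/'+fn+'.npz',**d); return d
def ld(fn): return np.load('pics/'+fn+'.npz')
def pt(d,u,v):
    K=d['camera_matrix'];E=d['extrinsics'];z=d['depth'][int(v),int(u)]
    return (E@np.r_[np.linalg.inv(K)@[u*z,v*z,z],1])[:3]
def cloud(d):
    K=d['camera_matrix'];E=d['extrinsics'];Z=d['depth'];v,u=np.mgrid[:Z.shape[0],:Z.shape[1]]
    P=np.stack([(u-K[0,2])/K[0,0]*Z,(v-K[1,2])/K[1,1]*Z,Z],-1); return P@E[:3,:3].T+E[:3,3]
E
python3 - <<'E'
from h import *
for n in ['top','side','wrist']:
    d=snap(n,n+'0'); print(n,d['camera_matrix'],d['extrinsics'].round(3))
print(bot.get_state())
E
```

```text
top [[422.24623662   0.         282.08728168]
 [  0.         422.24623662 209.81117314]
 [  0.           0.           1.        ]] [[-2.800000e-02 -9.860000e-01  1.620000e-01  3.769310e+02]
 [-1.000000e+00  2.700000e-02 -7.000000e-03  1.395900e+01]
 [ 3.000000e-03 -1.620000e-01 -9.870000e-01  1.598768e+03]
 [ 0.000000e+00  0.000000e+00  0.000000e+00  1.000000e+00]]
side [[420.20982746   0.         286.37465651]
 [  0.         420.20982746 209.05066309]
 [  0.           0.           1.        ]] [[-9.76000e-01 -1.67000e-01  1.43000e-01  4.51238e+02]
 [-2.20000e-01  7.35000e-01 -6.41000e-01  7.80531e+02]
 [ 2.00000e-03 -6.57000e-01 -7.54000e-01  9.86930e+02]
 [ 0.00000e+00  0.00000e+00  0.00000e+00  1.00000e+00]]
wrist [[337.71501601   0.         277.24385209]
 [  0.         337.71501601 207.60625316]
 [  0.           0.           1.        ]] [[ 2.99000e-01 -9.13000e-01 -2.77000e-01  2.72086e+02]
 [-9.54000e-01 -2.87000e-01 -8.40000e-02 -5.95478e+02]
 [-3.00000e-03  2.89000e-01 -9.57000e-01  3.84372e+02]
 [ 0.00000e+00  0.00000e+00  0.00000e+00  1.00000e+00]]
{'time_s': 0.15, 'q': array([-7.73254040e+01,  7.12651148e+00,  9.46167437e+01,  2.40267071e-05,
        7.83519259e+01, -4.73227735e+00]), 'qd': array([-0.06319046, -0.14115227, -0.16323437, -0.03096286,  0.05547444,
        0.01095588]), 'joint_efforts': array([ 1.30885950e-03, -4.18192327e+01, -3.60471904e+01,  7.75821204e-02,
        4.68366430e-02, -1.07967187e-04]), 'tool_pos': array([ 194.38474674, -620.05223685,  403.74454867]), 'orientation': array([[ 9.54204498e-01,  2.99154881e-01, -3.64093884e-04],
       [ 2.99155071e-01, -9.54203132e-01,  1.62083048e-03],
       [ 1.37459823e-04, -1.65552426e-03, -9.99998620e-01]]), 'ft_force': array([ 0.05160709, -0.00708577,  0.13067697]), 'moment': array([-0.04563133, -0.03792376,  0.00031622]), 'grip_width': 95.30400003950655}
```

View pics/top0.png

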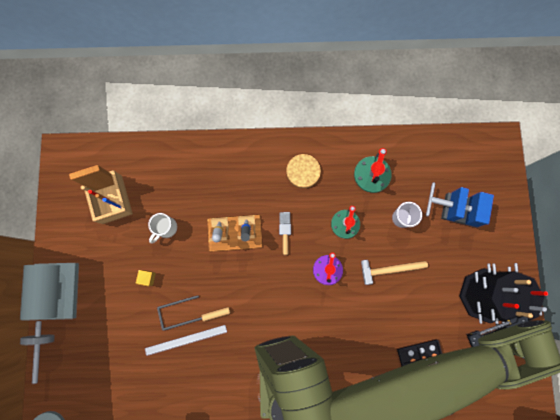

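View pics/side0.png

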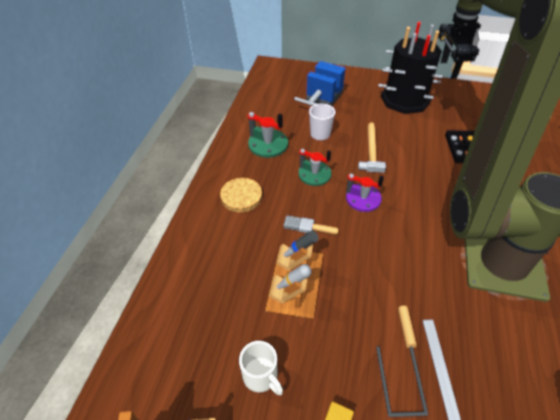

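View pics/wrist0.png

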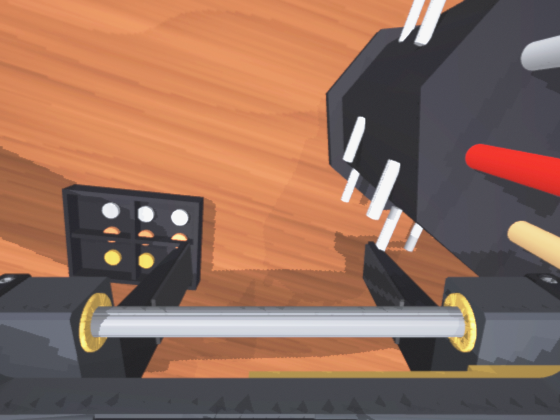

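The target holder is the small green one at top (346,222). The rack is at about (235,233), the dome stake probably on the left at (218,232), and the brush at (286,232).

```bash
python3 - <<'E'
from h import *
d=ld('top0');s=ld('side0')
a=cv2.resize(d['img'][190:290,195:375],None,fx=4.4,fy=4.4,interpolation=cv2.INTER_CUBIC)
b=cv2.resize(s['img'][140:320,240:400],None,fx=3.3,fy=3.3,interpolation=cv2.INTER_CUBIC)
cv2.imwrite('pics/ta.png',a[:,:,::-1]);cv2.imwrite('pics/sb.png',b[:,:,::-1])
P=cloud(d)
hsv=cv2.cvtColor(d['img'],cv2.COLOR_RGB2HSV)
def rep(n,m,D,C):
    nn,l,st,c=cv2.connectedComponentsWithStats(m.astype(np.uint8))
    for i in range(1,nn):
        if st[i,4]>25:
            q=C[l==i]; print(n,st[i],c[i].round(1),np.median(q,0).round(0),q.min(0).round(),q.max(0).round())
g=(abs(hsv[...,0].astype(int)-75)<20)&(hsv[...,1]>90)&(hsv[...,2]>40)
rep('green',g,d,P)
r=((hsv[...,0]<4)|(hsv[...,0]>176))&(hsv[...,1]>190)&(hsv[...,2]>150)
rep('red',r,d,P)
S=cloud(s);h2=cv2.cvtColor(s['img'],cv2.COLOR_RGB2HSV)
g=(abs(h2[...,0].astype(int)-75)<20)&(h2[...,1]>90)&(h2[...,2]>40)
rep('sgreen',g,s,S)
r=((h2[...,0]<4)|(h2[...,0]>176))&(h2[...,1]>190)&(h2[...,2]>120)
rep('sred',r,s,S)
for u,v in [(218,232),(247,230),(285,218),(286,245),(235,245),(346,222)]: print(u,v,P[v,u].round())
E
```

```text
green [355 157  36  35 688] [370.6 176. ] [ 756. -334.   16.] [ 377. -418.    3.] [ 835.   14. 1599.]
green [332 210  28  28 400] [343.4 224.7] [ 571. -221.   13.] [ 377. -288.    1.] [ 631.   14. 1599.]
red [371 148  14  31 197] [378.1 165.6] [ 772. -354.  102.] [ 377. -378.   84.] [ 842.   14. 1599.]
red [345 208  10  23 116] [349.6 220.2] [ 579. -243.   79.] [ 377. -259.   53.] [ 631.   14. 1599.]
red [325 256  10  23 107] [329.7 268.2] [ 408. -162.   78.] [ 377. -177.   47.] [ 456.   14. 1599.]
red [532 292  16   4  36] [540.1 292.8] [ 313. -786.  274.] [  260. -1329.  -591.] [ 316. -781.  298.]
red [504 304  15   5  35] [512.5 305.3] [ 278. -695.  286.] [ 265. -736.  222.] [ 283. -690.  294.]
sgreen [249 127  39  30 707] [267.1 143.4] [ 766. -330.   15.] [ 451. -409.    4.] [838. 781. 987.]
sgreen [299 160  32  25 479] [313.9 173.9] [ 580. -219.   11.] [ 451. -278.    3.] [634. 781. 987.]
sred [423  36   6  20  60] [425.6  46.2] [ 281. -688.  253.] [ 275. -792.  217.] [ 286. -681.  289.]
sred [248 115  32  14 179] [265.3 121.3] [ 773. -346.  101.] [ 451. -500.   -4.] [843. 781. 987.]
sred [303 151  24  11 122] [315.5 156. ] [ 581. -237.   77.] [ 545. -343.   -3.] [ 631. -216.   82.]
sred [350 177  29  11 151] [365.5 181.3] [ 413. -158.   76.] [ 372. -261.   -6.] [461. 781. 987.]
218 232 [545. 228. 140.]
247 230 [549. 127. 140.]
285 218 [604.  -8.  24.]
286 245 [503.  -9.  20.]
235 245 [509. 183.  11.]
346 222 [ 575. -228.   79.]
```

View pics/ta.png

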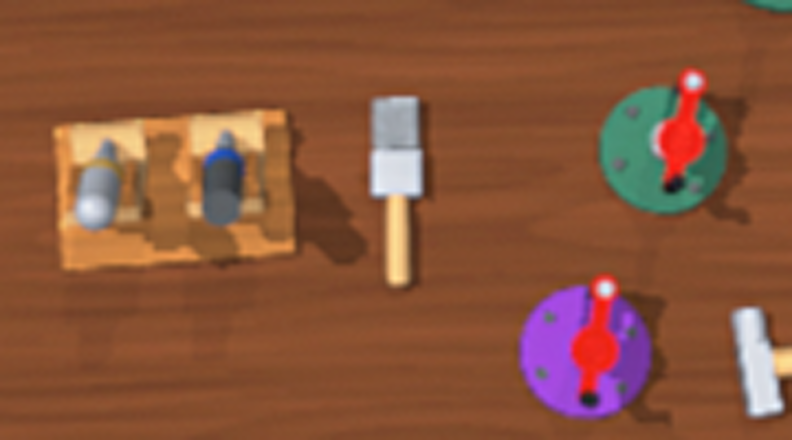

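View pics/sb.png

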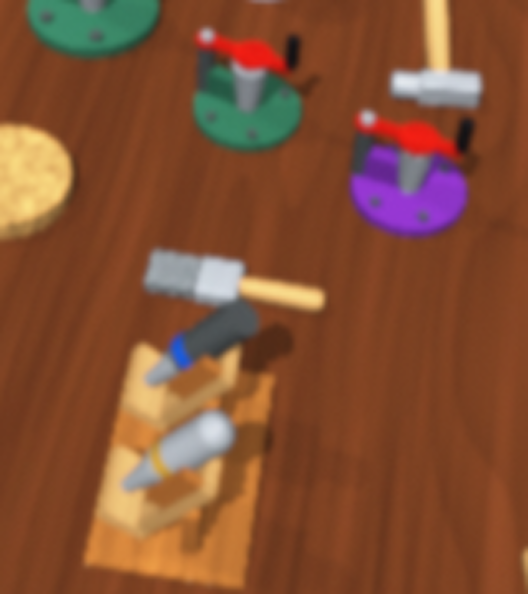

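```bash
python3 -m pendant '[[[1,0.0386,-0.0241,0,0,0,0],[1,0.0386,-0.0241,0,0,0,0],[1,0.0386,-0.0241,0,0,0,0],[1,0.0386,-0.0241,0,0,0,0],[1,0.0386,-0.0241,0,0,0,0],[1,0.0386,-0.0241,0,0,0,0],[1,0.0386,-0.0241,0,0,0,0],[1,0.0386,-0.0241,0,0,0,0],[1,0.0386,-0.0241,0,0,0,0],[1,0.0386,-0.0241,0,0,0,0],[1,0.0386,-0.0241,0,0,0,0],[1,0,0,0,0,0,0],[1,0,0,0,0,0,0]]]'
python3 - <<'E'
from h import *
snap('wrist','w1'); snap('top','t1')
print(bot.get_state())
E
```

```text
time_s: 1.45
tool_pos: [520.6, -239.5, 404.3]
orientation: [[0.954, 0.301, -0.001], [0.301, -0.954, -0.0], [-0.001, -0.0, -1.0]]
ft_force: [0.5, -0.5, 0.8]
grip_width: 95.0
{'time_s': 1.55, 'q': array([-3.02307263e+01, -2.60315054e+00,  1.04574986e+02, -2.65659259e-02,
        7.80667844e+01,  4.24134867e+01]), 'qd': array([-0.94108569, -0.24829681,  0.11216436,  0.17027049, -0.03727534,
       -0.03007924]), 'joint_efforts': array([ 7.88764805e-01, -3.38581932e+01, -3.60838115e+01,  1.13695641e-01,
       -2.77125678e-02, -3.24491673e-03]), 'tool_pos': array([ 519.75201733, -240.89306746,  404.41355278]), 'orientation': array([[ 9.54441834e-01,  2.98395925e-01, -8.10760948e-04],
       [ 2.98395982e-01, -9.54442159e-01, -5.25901194e-05],
       [-7.89517107e-04, -1.91733599e-04, -9.99999670e-01]]), 'ft_force': array([-0.66314725,  0.0381338 ,  0.36184473]), 'moment': array([ 0.01480935, -0.01344389, -0.03502743]), 'grip_width': 95.04250080647206}
```

View pics/w1.png

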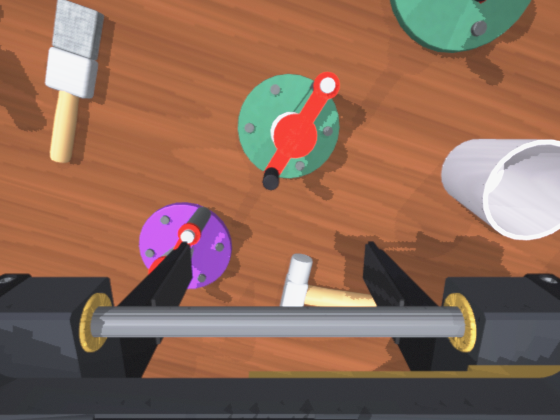

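Clear view of the green holder: base around (289,126), pivot at (327,86), knob at (271,180).

```bash
cat >> h.py <<'E'
def ray(d,u,v,z):
    K=d['camera_matrix'];E=d['extrinsics'];r=E[:3,:3]@(np.linalg.inv(K)@[u,v,1]);o=E[:3,3];return o+r*(z-o[2])/r[2]
E
python3 - <<'E'
from h import *
d=ld('w1');P=cloud(d);im=d['img'];hsv=cv2.cvtColor(im,cv2.COLOR_RGB2HSV)
g=(abs(hsv[...,0].astype(int)-75)<20)&(hsv[...,1]>80)&(hsv[...,2]>40); g[:, 380:]=0; g[:65]=0;g[200:]=0
c,_=cv2.findContours(g.astype(np.uint8),cv2.RETR_EXTERNAL,cv2.CHAIN_APPROX_NONE)
h=cv2.convexHull(np.vstack([x for x in c if len(x)>15]))
# hull -> plane z=12, circle fit
q=np.array([ray(d,u+.0,v,12)[:2] for u,v in h[:,0]])
A=np.c_[2*q,np.ones(len(q))];s=np.linalg.lstsq(A,(q**2).sum(1),rcond=None)[0];print('base',s[:2],np.sqrt(s[2]+s[0]**2+s[1]**2))
(e,ax,an)=cv2.fitEllipse(h);print(e,ray(d,*e,12))
# pivot white cap
w=(hsv[...,1]<60)&(hsv[...,2]>180);w[:, :310]=0;w[:,345:]=0;w[:70]=0;w[105:]=0
vv,uu=np.nonzero(w);print('pivot px',uu.mean(),vv.mean(),np.median(P[w],0))
k=(hsv[...,2]<50);k[:160]=0;k[200:]=0;k[:,:255]=0;k[:,290:]=0
vv,uu=np.nonzero(k);print('knob',uu.min(),uu.max(),vv.min(),vv.max())
print(P[k][P[k][:,2]>111].mean(0),np.percentile(P[k][:,2],[5,50,95]))
r=((hsv[...,0]<5)|(hsv[...,0]>175))&(hsv[...,1]>150)&(hsv[...,2]>90);r[:,:250]=0;r[:60]=0;r[200:]=0;r[:,360:]=0
print('red z',np.median(P[r],0))
for u,v in [(525,190),(490,190)]: print(P[v,u])
cv2.imwrite('pics/w1c.png',cv2.resize(im[60:210,220:360],None,fx=4,fy=4)[:,:,::-1])
E
```

```text
base [ 579.31765797 -232.49675562] 53.88438470567962
(288.01116943359375, 125.5998764038086) [ 581.52598377 -231.80460126   12.        ]
pivot px 327.15934065934067 84.8956043956044 [ 626.14402072 -249.47222454   84.66400156]
knob 265 277 169 177
[ 545.23847911 -227.08242157  112.94251085] [ 92.36514892 103.61135297 114.24260611]
red z [ 583.12450017 -240.11914874   78.73560659]
[ 595.1693626  -485.88509984   42.92694374]
[ 582.64615238 -477.2521875     5.17497844]
```

View pics/w1c.png

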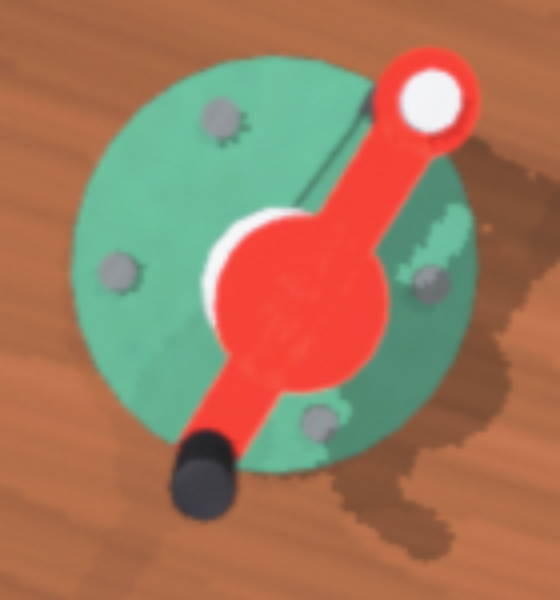

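```bash
python3 - <<'E'
from h import *
d=ld('w1')
k=ray(d,270.5,181.5,115);p=ray(d,327.3,84.9,84.7)
v=k-p;a=np.degrees(np.arctan2(v[1],v[0]));c=np.array([580,-232.2]);w=p[:2]-c
print(k,p,np.hypot(*v[:2]),a,'holder yaw',np.degrees(np.arctan2(w[1],w[0])),np.hypot(*w))
# tool frame target: grasp between fingers, tool x along knob->pivot
s=bot.get_state();R=s['orientation'];x=np.r_[-v[:2],0];x/=np.linalg.norm(x)
print('turn about tool z', np.degrees(np.arctan2((R.T@x)[1],(R.T@x)[0])))
print('shift in tool',R.T@(np.r_[k[:2],0]-s['tool_pos']))
E
```

```text
[ 539.60999341 -227.24566935  115.        ] [ 626.19990952 -249.56575895   84.7       ] 89.42035547167653 165.54564773046116 holder yaw -20.600385335808934 49.35586311434721
turn about tool z 31.815646650268345
shift in tool [ 23.34490328  -7.02257331 404.39660151]
```

```bash
python3 -m pendant '[[[0.27,0.0233,-0.007,0,0,0,7.95],[0.27,0,0,0,0,0,7.95],[0.27,0,0,0,0,0,7.95],[0.27,0,0,0,0,0,7.95],[0.27,0,0,0.02,0,0,0],[0.27,0,0,0.02,0,0,0],[0.27,0,0,0.01,0,0,0],[0.27,0,0,0,0,0,0],[0.27,0,0,0,0,0,0]]]' 10
python3 - <<'E'
from h import *
snap('wrist','w2')
s=bot.get_state();R=s['orientation'];k=np.r_[539.6,-227.2,105]
print(R.T@(k-s['tool_pos']),s['grip_width'],R.round(3))
E
```

```text
time_s: 2.45
tool_pos: [540.2, -227.4, 355.2]
orientation: [[0.968, -0.25, 0.0], [-0.25, -0.968, -0.0], [0.0, 0.0, -1.0]]
ft_force: [0.4, -0.6, 0.1]
grip_width: 29.1
[-1.22547081e+00  5.80152841e-02  2.50892993e+02] 27.549060702491182 [[ 0.968 -0.249  0.001]
 [-0.249 -0.968 -0.001]
 [ 0.002  0.    -1.   ]]
```

View pics/w2.png

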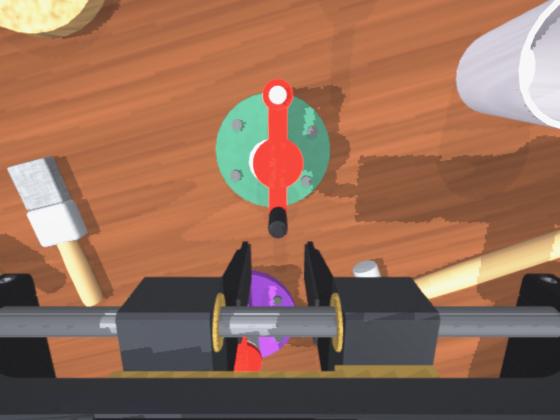

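The fingers straddle the knob's line (knob at (277,225), fingers at 240 and 315). Next I lower onto it and swing the cover.

```bash
python3 -m pendant '[[[0.27,0,0,0.026,0,0,0],[0.27,0,0,0.026,0,0,0],[0.27,0,0,0.026,0,0,0],[0.27,0,0,0,0,0,0],[0.27,0.0004,0.006,0,0,0,-4],[0.27,0.0009,0.0125,0,0,0,-8],[0.27,0.0009,0.0125,0,0,0,-8],[0.27,0.0009,0.0125,0,0,0,-8]]]' 10
python3 - <<'E'
from h import *
snap('wrist','w3')
E
```

```text
time_s: 3.3
tool_pos: [541.0, -270.6, 279.4]
orientation: [[0.971, 0.241, 0.003], [0.241, -0.971, -0.001], [0.002, 0.002, -1.0]]
ft_force: [-0.5, 1.4, -0.3]
grip_width: 25.7
```

View pics/w3.png

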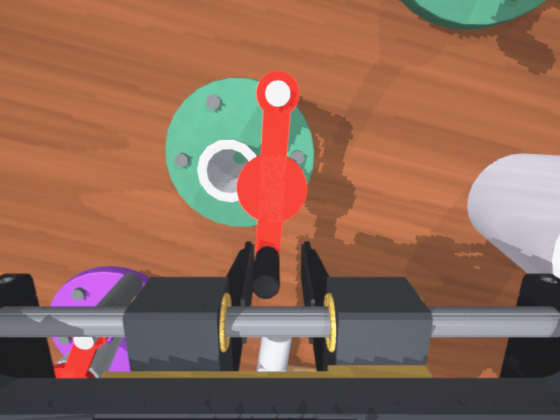

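The cover is following and the socket is opening up. I keep swinging.

```bash
python3 -m pendant '[[[0.27,0.0009,0.0125,0,0,0,-8],[0.27,0.0009,0.0125,0,0,0,-8],[0.27,0.0009,0.0125,0,0,0,-8],[0.27,0.0009,0.0125,0,0,0,-8],[0.27,0.0009,0.0125,0,0,0,-8],[0.27,0.0009,0.0125,0,0,0,-8],[0.27,0.0009,0.0125,0,0,0,-8],[0.27,0.0009,0.0125,0,0,0,-8],[0.27,0.0009,0.0125,0,0,0,-8],[0.27,0.0009,0.0125,0,0,0,-8],[0.27,0,0,0,0,0,0],[0.27,0,0,0,0,0,0]]]' 10
python3 - <<'E'
from h import *
snap('wrist','w4')
E
```

```text
time_s: 4.55
tool_pos: [633.8, -338.1, 278.2]
orientation: [[-0.059, 0.998, 0.001], [0.998, 0.059, -0.001], [-0.001, 0.001, -1.0]]
ft_force: [-0.4, 0.1, -0.0]
grip_width: 25.7
```

View pics/w4.png

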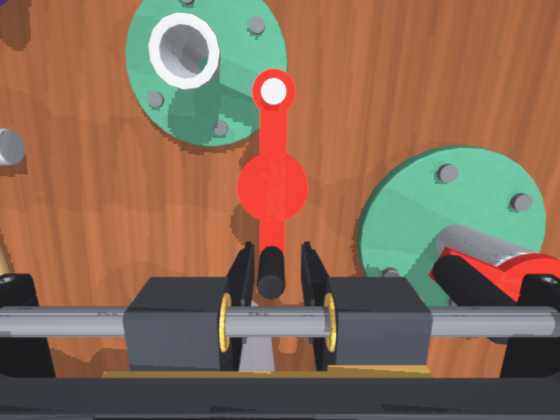

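```bash
python3 -m pendant '[[[0.27,0,0,-0.02,0,0,0],[0.27,0,0,-0.03,0,0,0],[0.4,0,0,-0.03,0,0,0],[0.5,-0.01,0,-0.03,0,0,0],[0.6,-0.02,-0.02,-0.03,0,0,0],[0.6,-0.02,-0.02,-0.02,0,0,0],[0.6,0,0,0,0,0,0],[0.6,0,0,0,0,0,0]]]' 10
python3 - <<'E'
from h import *
snap('wrist','w5')
E
```

```text
time_s: 5.4
tool_pos: [596.1, -390.8, 437.6]
orientation: [[-0.06, 0.998, 0.001], [0.998, 0.06, -0.0], [-0.0, 0.001, -1.0]]
ft_force: [-0.3, 0.3, -0.3]
grip_width: 56.7
```

View pics/w5.png

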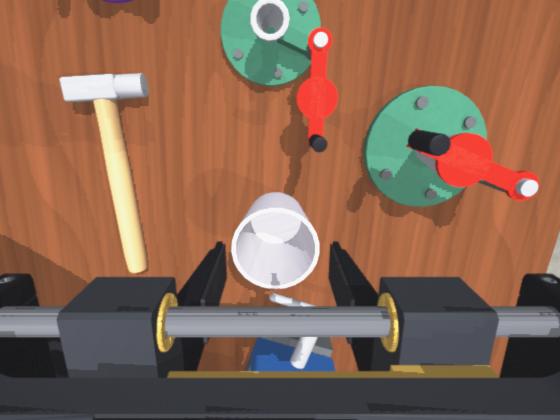

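The cover is well aside. The socket ring is at (270,19), the pivot at (320,40) and the knob at (317,143).

```bash
python3 - <<'E'
from h import *
def circ(q):
    A=np.c_[2*q,np.ones(len(q))];s=np.linalg.lstsq(A,(q**2).sum(1),rcond=None)[0];return s[:2].round(2),np.sqrt(s[2]+s[0]**2+s[1]**2).round(2)
for f,(u0,u1,v0,v1) in [('w5',(245,295,0,45)),('w4',(140,230,5,95))]:
    d=ld(f);hsv=cv2.cvtColor(d['img'],cv2.COLOR_RGB2HSV)
    m=np.zeros(hsv.shape[:2],np.uint8);m[v0:v1,u0:u1]=((hsv[...,1]<40)&(hsv[...,2]>175))[v0:v1,u0:u1]
    n,l,st,c=cv2.connectedComponentsWithStats(m);i=1+st[1:,4].argmax();m=(l==i).astype(np.uint8)
    cs,hi=cv2.findContours(m,cv2.RETR_CCOMP,cv2.CHAIN_APPROX_NONE)
    for x in cs:
        if len(x)>20:
            (e,ax,an)=cv2.fitEllipse(x); print(f,'ell',e,ax,ray(d,*e,70).round(1), circ(np.array([ray(d,*p,70)[:2] for p in x[:,0]])))
d=ld('w5');print('pivot',ray(d,320.5,39.5,84.7).round(1),'knob',ray(d,317.5,143.5,115).round(1))
E
```

```text
w5 ell (269.3744201660156, 18.880647659301758) (38.853179931640625, 40.83224868774414) [ 579.2 -233.    70. ] (array([ 579.2 , -233.22]), np.float64(17.35))
w5 ell (269.6058044433594, 17.933908462524414) (27.222135543823242, 31.27122688293457) [ 579.4 -232.2   70. ] (array([ 579.37, -232.33]), np.float64(12.68))
w4 ell (183.66339111328125, 50.4527473449707) (68.47342681884766, 76.49276733398438) [ 579.2 -232.2   70. ] (array([ 579.26, -232.76]), np.float64(17.74))
w4 ell (184.85244750976562, 47.44565200805664) (42.01218795776367, 55.43220901489258) [ 579.9 -230.8   70. ] (array([ 579.87, -231.24]), np.float64(11.73))
pivot [ 626.3 -249.9   84.7] knob [ 628.5 -338.9  115. ]
```

The socket mouth measures about (579.4, -232.4) and the cover about 1.95 rad. Now I go to look at the rack.

```bash
python3 -m pendant '[[[0.6,0.048,-0.0045,0,0,0,0],[0.6,0.048,-0.0045,0,0,0,0],[0.6,0.048,-0.0045,0,0,0,0],[0.6,0.048,-0.0045,0,0,0,0],[0.6,0.048,-0.0045,0,0,0,0],[0.6,0.048,-0.0045,0,0,0,0],[0.6,0.048,-0.0045,0,0,0,0],[0.6,0.048,-0.0045,0,0,0,0],[0.6,0.048,-0.0045,0,0,0,0],[0.6,0.048,-0.0045,0,0,0,0],[0.6,0.048,-0.0045,0,0,0,0],[0.6,0.048,-0.0045,0,0,0,0],[0.6,0.048,-0.0045,0,0,0,0]]]' && python3 -m pendant '[[[0.6,0,0,0,0,0,8.5],[0.6,0,0,0,0,0,8.5],[0.6,0,0,0,0,0,8.5],[0.6,0,0,0,0,0,8.5],[0.6,0,0,0,0,0,8.5],[0.6,0,0,0,0,0,8.5],[0.6,0,0,0,0,0,8.5],[0.6,0,0,0,0,0,8.5],[0.6,0,0,0,0,0,8.5],[0.6,0,0,0,0,0,8.5],[0.6,0,0,0,0,0,8.5],[0.6,0,0,0,0,0,0],[0.6,0,0,0,0,0,0]]]'
python3 - <<'E'
from h import *
snap('wrist','w6');print(bot.get_state()['q'])
E
```

```text
time_s: 6.75
tool_pos: [497.6, 231.2, 434.8]
orientation: [[-0.063, 0.998, -0.003], [0.998, 0.063, -0.001], [-0.001, -0.003, -1.0]]
ft_force: [1.1, -0.1, -0.0]
grip_width: 57.3
time_s: 8.05
tool_pos: [498.7, 229.0, 435.4]
orientation: [[1.0, 0.006, -0.002], [0.006, -1.0, -0.001], [-0.002, 0.001, -1.0]]
ft_force: [-0.6, -0.9, 0.7]
grip_width: 56.8
[ 1.90470162e+01 -6.76460385e+00  1.05469334e+02  9.04107632e-03
  8.13974957e+01  1.08765471e+02]
```

View pics/w6.png

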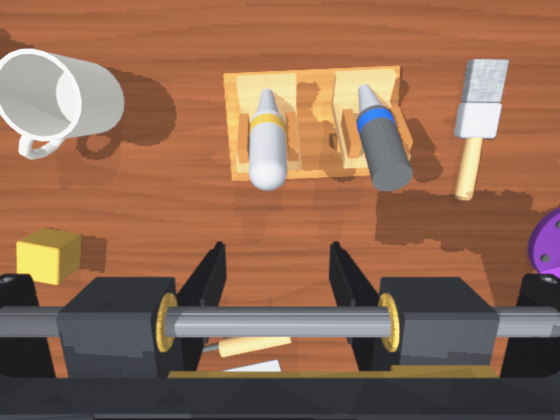

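Dome stake (brass band) from (267,92) to the dome at (268,175); flat stake on the right; mug and cube to the left.

```bash
python3 - <<'E'
from h import *
from scipy.optimize import least_squares
d=ld('w6');P=cloud(d);hsv=cv2.cvtColor(d['img'],cv2.COLOR_RGB2HSV)
m=np.zeros(hsv.shape[:2],bool);R=(slice(122,192),slice(240,296))
m[R]=((hsv[...,1]<60)&(hsv[...,2]>60))[R]
m=cv2.erode(m.astype(np.uint8),np.ones((3,3)))>0
q=P[m];print(len(q),q.min(0),q.max(0))
for u,v in [(268,125),(268,140),(268,155),(268,170),(268,178)]: print(u,v,P[v,u].round(1))
def f(p,Q):
    lean,yaw=p[:2];a=np.array([-np.sin(lean)*np.cos(yaw),-np.sin(lean)*np.sin(yaw),np.cos(lean)])
    w=Q-np.array([p[2],p[3],p[4]]);s=w@a;r=np.linalg.norm(w-np.outer(s,a),axis=1);return r,s,a
# points of cylinder: use plane x=550 ref: p[2] fixed by z choice; param: point at z=130
def res(p,Q): return f([p[0],p[1],p[2],p[3],125],Q)[0]-16
p0=[np.radians(35),0,558,228]
Q=q[(q[:,2]>90)]
o=least_squares(res,p0,args=(Q,),loss='soft_l1',f_scale=1.)
r,s,a=f([*o.x,125],Q)
# drop dome region: s large
for it in range(3):
    smax=np.percentile(s,99.5); Q2=Q[s<smax-16]
    o=least_squares(res,o.x,args=(Q2,),loss='soft_l1',f_scale=1.); 
r,s,a=f([*o.x,125],q)
print(np.degrees(o.x[:2]),o.x[2:],a,'smax',s.max(),np.percentile(s,99.5),'rms',np.sqrt(np.mean(res(o.x,Q2)**2)))
# band: along-axis position should tell too
b=np.zeros_like(m);b[105:128,245:290]=((abs(hsv[...,0].astype(int)-23)<5)&(hsv[...,1]>150)&(hsv[...,2]>150))[105:128,245:290]
rb,sb,_=f([*o.x,125],P[b]);k=abs(rb-16)<2.5;print('band s',np.percentile(sb[k],[2,50,98]) if k.any() else 0)
top=np.array([o.x[2],o.x[3],125])+a*s.max();print('top',top,'origin',top-127.5*a)
E
```

```text
2077 [513.4365006  222.82660229 110.53156466] [580.08908532 253.30208848 415.92599254]
268 125 [563.1 237.4 114.4]
268 140 [551.9 237.  131.3]
268 155 [541.4 236.7 144.8]
268 170 [531.1 236.5 154.8]
268 178 [524.5 236.5 153.8]
[42.23644836 41.41278918] [571.50961599 246.8925431 ] [-0.50411921 -0.44464089  0.74037714] smax 218.8317023437693 53.089128067875606 rms 4.326753961851405
band s [-15.34207362 -10.63790836  -3.93452133]
top [461.19235181 149.59101979 287.01798893] origin [525.46755066 206.28273351 192.61990416]
```

```bash
python3 - <<'E'
from h import *
from scipy.optimize import least_squares
d=ld('w6');P=cloud(d);hsv=cv2.cvtColor(d['img'],cv2.COLOR_RGB2HSV)
m=np.zeros(hsv.shape[:2],bool);R=(slice(126,192),slice(240,296))
m[R]=((hsv[...,1]<60)&(hsv[...,2]>60))[R]
m&=(P[...,2]<165)&(P[...,2]>90)
n,l,st,c=cv2.connectedComponentsWithStats(m.astype(np.uint8));m=l==1+st[1:,4].argmax();print(st[1:,:].tolist())
q=P[m]
def f(p,Q):
    a=np.array([-np.sin(p[0])*np.cos(p[1]),-np.sin(p[0])*np.sin(p[1]),np.cos(p[0])])
    w=Q-np.array([p[2],p[3],125]);s=w@a;return np.linalg.norm(w-np.outer(s,a),axis=1),s,a
for fix in (0,1):
    F=(lambda p:[np.radians(35),*p[1:]]) if fix else (lambda p:p)
    p=np.array([np.radians(35),0,560,235.])
    for it in range(4):
        r,s,a=f(F(p),q);Q=q[(s<np.percentile(s,99)-16)&(abs(r-16)<(8,4,3,2.5)[it])]
        p=least_squares(lambda p:f(F(p),Q)[0]-16,p,loss='soft_l1').x
    r,s,a=f(F(p),q);c=np.array([p[2],p[3],125])
    k=(r<4);smax=s[k].max() if k.any() else np.percentile(s,99)
    print(np.degrees(F(p)[:2]),p[2:],a,len(Q),np.sqrt(np.mean((f(F(p),Q)[0]-16)**2)),'smax',smax)
    print('top',c+a*smax,'origin',c+a*(smax-127.5),'grasp108',c+a*(smax-19.5))
E
```

```text
[[249, 126, 38, 65, 2208]]
[33.02624217  3.92524361] [566.34450887 236.06745976] [-0.54374459 -0.03730947  0.83842103] 284 1.4032400886475043 smax 47.90496013209095
top [540.29644584 234.28015092 165.16452595] origin [609.62388139 239.03710878  58.2658448 ] grasp108 [550.8994654  235.00768565 148.81531589]
[35.          4.79537752] [566.90011716 236.16353789] [-0.57156869 -0.04794953  0.81915204] 287 1.4133611222031492 smax 48.98091258898302
top [538.90416095 233.81492632 165.12281468] origin [611.77916935 239.92849096  60.68092903] grasp108 [550.04975047 234.74994209 149.14934981]
```

```bash
cat > fit.py <<'E'
from h import *
from scipy.optimize import least_squares
d=ld('w6');P=cloud(d);hsv=cv2.cvtColor(d['img'],cv2.COLOR_RGB2HSV)
m=np.zeros(hsv.shape[:2],bool);R=(slice(126,192),slice(240,296))
m[R]=((hsv[...,1]<60)&(hsv[...,2]>60))[R]
m&=(P[...,2]<165)&(P[...,2]>90)
q=P[m]
def f(p,Q):
    a=np.array([-np.sin(p[0])*np.cos(p[1]),-np.sin(p[0])*np.sin(p[1]),np.cos(p[0])])
    w=Q-np.array([p[2],p[3],125]);s=w@a;return np.linalg.norm(w-np.outer(s,a),axis=1),s,a
for fix in (0,1):
    F=(lambda p:[np.radians(35),*p[1:]]) if fix else (lambda p:p)
    p=np.array([np.radians(35),0,536,236.])
    for it in range(5):
        r,s,a=f(F(p),q);Q=q[(s<12)&(abs(r-16)<(8,4,3,2.5,2.5)[it])]
        p=least_squares(lambda p:f(F(p),Q)[0]-16,p,loss='soft_l1').x
    r,s,a=f(F(p),q);c=np.array([p[2],p[3],125]);k=(r<5)
    smax=s[k].max() if k.any() else np.nan
    print(np.degrees(F(p)[:2]),p[2:],a,len(Q),len(q),np.sqrt(np.mean((f(F(p),Q)[0]-16)**2)),'smax',smax,np.percentile(s,[98,99.5]))
    print('top',c+a*smax,'origin',c+a*(smax-127.5))
b=np.zeros_like(m);b[100:130,245:290]=((abs(hsv[...,0].astype(int)-23)<6)&(hsv[...,1]>150)&(hsv[...,2]>150))[100:130,245:290]
rb,sb,_=f(F(p),P[b]);print('band s,r',np.percentile(sb,[2,50,98]),np.median(rb))
E
python3 fit.py
python3 - <<'E'
from h import *
d=ld('w6')
# rack top edge/base corners by ray at z~? rack base thickness unknown (use depth)
for u,v in [(230,76),(397,69),(236,177)]: print(pt(d,u,v).round(1))
cv2.imwrite('pics/w6c.png',cv2.resize(d['img'][55:205,215:425],None,fx=3.7,fy=3.7,interpolation=cv2.INTER_CUBIC)[:,:,::-1])
E
```

```text
[34.94503995  2.97515572] [536.86192746 237.61929445] [-0.57201837 -0.0297295   0.81970186] 1034 2208 0.3742645489521612 smax 32.76094057905184 [31.62007571 32.12382296]
top [518.12206763 236.64532802 151.85420397] origin [591.05440979 240.43583944  47.34221666]
[35.          2.97631819] [536.85560739 237.61887058] [-0.57280273 -0.02978192  0.81915204] 1034 2208 0.3743315504794224 smax 32.756937624407364 [31.61607964 32.12164107]
top [518.09234415 236.64330608 151.83291242] origin [591.12469201 240.44050087  47.39102677]
band s,r [-47.34170773 -32.90160102 -28.69188514] 16.428496129657507
[610.5 282.6  10.8]
[618.9  95.6   8.9]
[495.  279.6   9.2]
```

View pics/w6c.png

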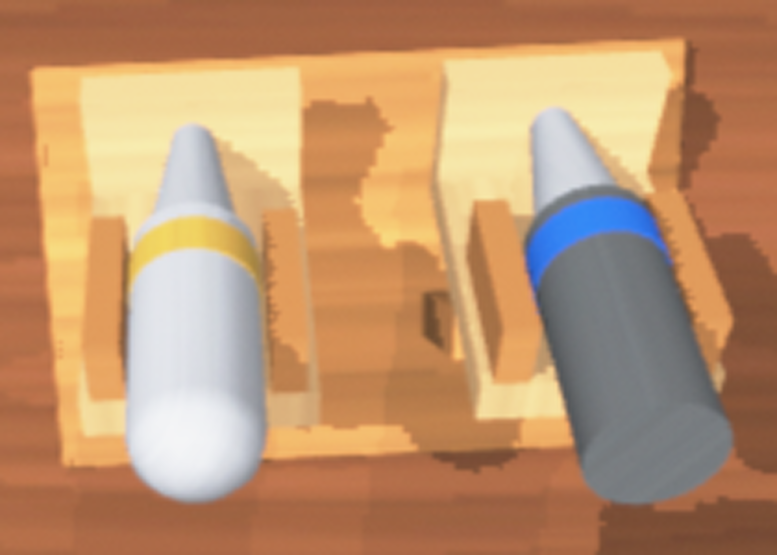

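The fit is good: lean 35°, yaw 3°, rms 0.4 mm. I move to a pregrasp along the stake's axis.

```bash
python3 -m pendant '[[[0.6,-0.0358,0,0.034,0,0,0],[0.6,-0.0358,0,0.034,0,0,-1.3],[0.6,-0.0358,0,0.034,0,0,-1.3],[0.6,0,0,0,0,7,0],[0.6,0,0,0,0,7,0],[0.6,0,0,0,0,7,0],[0.6,0,0,0,0,7,0],[0.6,0,0,0,0,7,0],[0.6,0,0,0,0,0,0],[0.6,0,0,0,0,0,0]]]'
cat > tgt.py <<'E'
from h import *
import sys
a=np.array([-0.5728,-0.0298,0.8192]);x=np.array([.818,.0425,.5736]);z=-a;x-=z*(x@z);x/=np.linalg.norm(x);G=np.c_[x,np.cross(z,x),z]
g=np.array([536.86,237.62,125])+a*(32.76-19.5)
s=bot.get_state();R=s['orientation']
from scipy.spatial.transform import Rotation as Ro
print('rotvec to go',Ro.from_matrix(R.T@G).as_rotvec(degrees=True).round(2),'shift',(R.T@(g-171*z-s['tool_pos'])).round(1),s['ft_force'].round(1),s['grip_width'],s['q'].round(1))
E
python3 tgt.py; python3 -c "
from h import *
snap('wrist','w7')"
```

```text
time_s: 9.1
tool_pos: [391.4, 227.5, 334.5]
orientation: [[0.82, 0.048, 0.571], [0.04, -0.999, 0.027], [0.571, 0.001, -0.821]]
ft_force: [-0.9, -1.1, -0.3]
grip_width: 56.8
rotvec to go [ 0.16  0.17 -0.16] shift [-0.5 -2.7 71. ] [-0.9 -1.1 -0.3] 56.78187495519117 [ 26.3 -22.7 130.  -20.   42.  124.8]
```

View pics/w7.png

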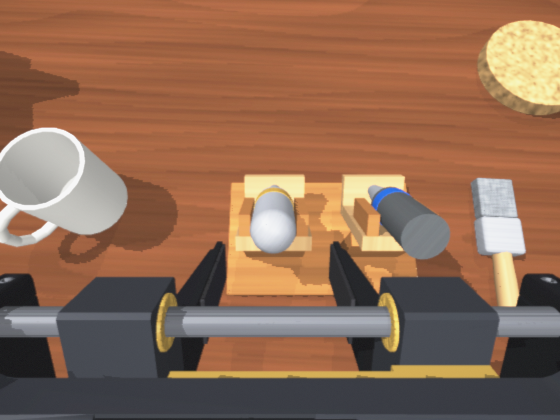

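The dome is at (272,230), centred between the fingers. I advance along the axis.

```bash
python3 -m pendant '[[[0.6,-0.0005,-0.0027,0.02,0,0,0],[0.6,0,0,0.02,0,0,0],[0.6,0,0,0.02,0,0,0],[0.6,0,0,0.009,0,0,0],[0.6,0,0,0,0,0,0],[0.6,0,0,0,0,0,0]]]'
python3 tgt.py; python3 -c "
from h import *
snap('wrist','w8')"
```

```text
time_s: 9.75
tool_pos: [430.9, 232.1, 278.3]
orientation: [[0.818, 0.047, 0.573], [0.039, -0.999, 0.027], [0.573, 0.0, -0.819]]
ft_force: [0.2, 0.5, -0.3]
grip_width: 57.2
rotvec to go [ 0.16  0.02 -0.23] shift [-1.  -0.1  2.2] [ 0.2  0.5 -0.3] 57.151963151186045 [ 24.6 -12.9 128.4 -22.7  33.6 127.4]
```

View pics/w8.png

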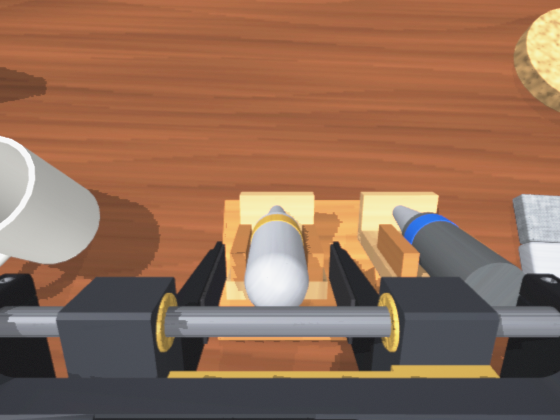

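```bash
python3 -m pendant '[[[0.6,-0.0008,0,0.0015,0,0,0],[0.3,0,0,0,0,0,0],[0.3,0,0,0,0,0,0],[0.2,0,0,0,0,0,0],[0.2,0,0,0,0,0,0],[0.2,0,0,0,0,0,0],[0.2,0,0,0,0,0,0],[0.2,0,0,0,0,0,0]]]' 35
python3 tgt.py
```

```text
time_s: 10.6
tool_pos: [431.0, 232.1, 276.5]
orientation: [[0.818, 0.047, 0.573], [0.039, -0.999, 0.027], [0.574, -0.0, -0.819]]
ft_force: [-3.5, 1.7, 1.4]
grip_width: 31.1
rotvec to go [ 0.14 -0.02 -0.22] shift [-0.   0.   0.6] [-3.5  1.7  1.4] 31.093656831779903 [ 24.6 -12.7 128.5 -22.9  33.3 127.6]
```

```bash
python3 -m pendant '[[[0.2,0.001,0,-0.005,0,0,0],[0.2,0.002,0,-0.01,0,0,0],[0.2,0.003,0,-0.02,0,0,0],[0.2,0.005,0,-0.025,0,0,0],[0.2,0.015,0,-0.03,0,0,0],[0.2,0.023,0,-0.033,0,0,0],[0.2,0.023,0,-0.033,0,0,0],[0.2,0.015,0,-0.02,0,0,0],[0.2,0,0,0,0,0,0]]]'
python3 tgt.py;python3 -c "
from h import *
snap('wrist','w9')"
```

```text
time_s: 11.5
tool_pos: [401.0, 230.6, 475.4]
orientation: [[0.814, 0.047, 0.579], [0.037, -0.999, 0.03], [0.579, -0.003, -0.815]]
ft_force: [0.6, 0.2, -3.6]
grip_width: 31.3
rotvec to go [-0.   -0.4  -0.32] shift [-90.8   0.6 180.1] [ 0.6  0.2 -3.6] 31.339336917781417 [ 26.1 -26.7 119.2 -16.1  55.5 118.8]
```

View pics/w9.png

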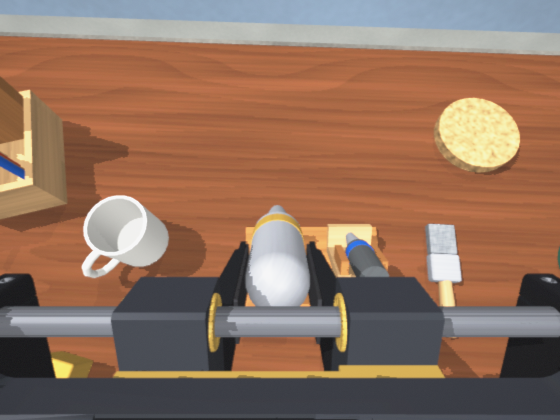

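```bash
python3 -m pendant '[[[0.2,0,0,0,0,-7,0],[0.2,0,0,0,0,-7,0],[0.2,0,0,0,0,-7,0],[0.2,0,0,0,0,-7,0],[0.2,0,0,0,0,-7,0],[0.2,0.0142,0.0428,0,0,0,0],[0.2,0.0142,0.0428,0,0,0,0],[0.2,0.0142,0.0428,0,0,0,0],[0.2,0.0142,0.0428,0,0,0,0],[0.2,0.0142,0.0428,0,0,0,0],[0.2,0.0142,0.0428,0,0,0,0],[0.2,0.0142,0.0428,0,0,0,0],[0.2,0.0142,0.0428,0,0,0,0],[0.2,0.0142,0.0428,0,0,0,0],[0.2,0.0142,0.0428,0,0,0,0],[0.2,0.0142,0.0428,0,0,0,0],[0.2,0,0,0,0,0,0],[0.2,0,0,0,0,0,0],[0.2,0,0,0,0,0,0]]]'
python3 - <<'E'
from h import *
s=bot.get_state();print(s)
snap('wrist','w10');snap('side','s10');snap('top','t10')
E
```

```text
time_s: 13.45
tool_pos: [579.2, -231.5, 468.0]
orientation: [[0.999, 0.048, -0.003], [0.048, -0.999, 0.002], [-0.003, -0.002, -1.0]]
ft_force: [-0.2, 0.4, -3.9]
grip_width: 31.6
{'time_s': 13.45, 'q': array([-2.67214605e+01,  2.06723467e+00,  9.38380698e+01,  1.56724806e-02,
        8.43172923e+01,  6.05471233e+01]), 'qd': array([ 0.72983528, -1.14112077, -0.35706838, -0.19730426, -0.00161788,
       -0.15554312]), 'joint_efforts': array([-6.95004668e-01, -4.03234112e+01, -3.93177795e+01,  3.44341085e-02,
       -5.96034620e-02,  2.48060351e-03]), 'tool_pos': array([ 579.15626846, -231.51725163,  467.98678577]), 'orientation': array([[ 0.99885977,  0.04762297, -0.00334773],
       [ 0.0476298 , -0.99886307,  0.00199004],
       [-0.00324915, -0.00214722, -0.99999242]]), 'ft_force': array([-0.20642822,  0.4096007 , -3.91829466]), 'moment': array([ 0.02267585, -0.06761063,  0.00943215]), 'grip_width': 31.600149961011375}
```

View pics/w10.png

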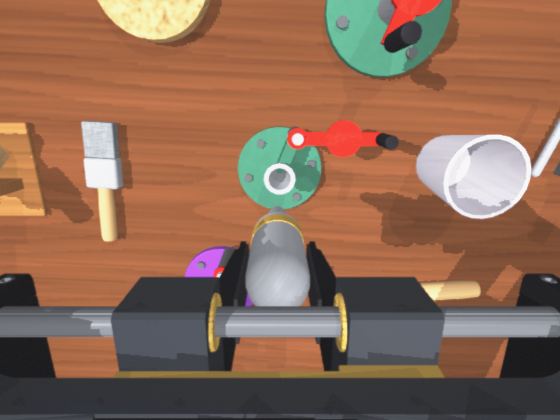

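View pics/s10.png

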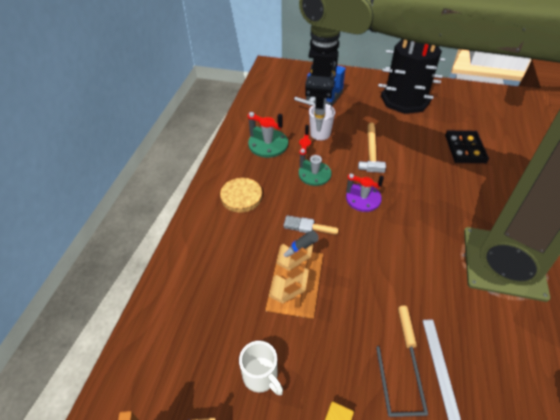

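View pics/t10.png

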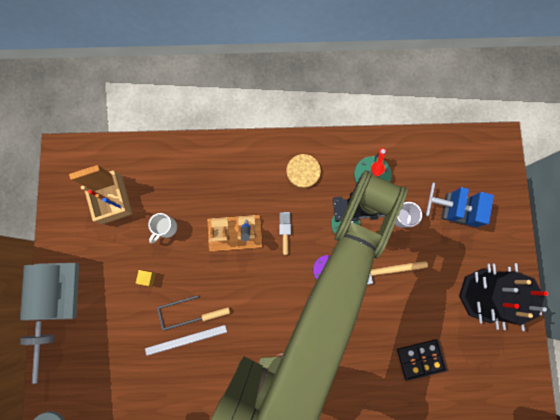

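The stake hangs just in front of the socket ring at (279,178), and everything else is in place. Next I check the stake's axis in the tool frame.

```bash
cat > fit2.py <<'E'
from h import *
from scipy.optimize import least_squares
import sys
s=bot.get_state();R=s['orientation'];t=s['tool_pos']
def run(fn):
    d=ld(fn);P=(cloud(d)-t)@R   # tool frame
    hsv=cv2.cvtColor(d['img'],cv2.COLOR_RGB2HSV)
    m=(abs(P[...,1])<13)&(P[...,0]>2)&(P[...,0]<30)&(P[...,2]>170)&(P[...,2]<226)&(hsv[...,1]<70)
    q=P[m]; p=np.zeros(4)
    def f(p): # axis at (p0+p1*(z-200)/100*..)
        dz=(q[:,2]-200);dx=q[:,0]-p[0]-p[1]*dz;dy=q[:,1]-p[2]-p[3]*dz
        return np.hypot(dx,dy)-16
    o=least_squares(f,p,loss='soft_l1',f_scale=.5)
    print(fn,len(q),'x0,y0 at 200',o.x[[0,2]].round(2),'slopes',o.x[[1,3]].round(4),'rms',f(o.x).std().round(2))
    for z in (175,200,225): 
        k=m&(abs(P[...,2]-z)<3); print(z,P[k].max(0).round(1) if k.any() else 0,k.sum())
    k=(abs(P[...,1])<4)&(abs(P[...,0])<30)&(P[...,2]>235)&(P[...,2]<285); print('shank lowest',P[k][:,2].max() if k.any() else 0)
run(sys.argv[1])
# world
o=None
E
python3 fit2.py w10
python3 - <<'E'
from h import *
d=ld('w10')
# mouth ring
hsv=cv2.cvtColor(d['img'],cv2.COLOR_RGB2HSV);m=np.zeros(hsv.shape[:2],np.uint8);R=(slice(160,197),slice(260,300));m[R]=((hsv[...,1]<40)&(hsv[...,2]>175))[R]
for x in cv2.findContours(m,cv2.RETR_CCOMP,cv2.CHAIN_APPROX_NONE)[0]:
    if len(x)>20:
        q=np.array([ray(d,*p,70)[:2] for p in x[:,0]]);A=np.c_[2*q,np.ones(len(q))];s=np.linalg.lstsq(A,(q**2).sum(1),rcond=None)[0];print(s[:2],np.sqrt(s[2]+s[0]**2+s[1]**2))
E
```

```text
w10 1348 x0,y0 at 200 [-1.67  0.01] slopes [-0.0135 -0.0052] rms 0.2
175 [ 15.2  13.  178. ] 241
200 [ 14.7  13.  203. ] 155
225 0 0
shank lowest 283.5837148563615
[ 579.48473344 -232.64905455] 17.660222812158167
[ 580.56921374 -230.26974914] 11.04420462078313
```

```bash
python3 -m pendant '[[[0.2,0,0,0.03,-0.3,1.0,0],[0.2,0,0,0.03,0,0,0],[0.2,0,0,0.02,0,0,0],[0.2,0,0,0,0,0,0],[0.2,0,0,0,0,0,0]]]'
cat > tip.py <<'E'
from h import *
s=bot.get_state();R=s['orientation'];t=s['tool_pos']
tip=t+R@np.array([-2.7,-.4,279.6]);ax=R@np.array([-.0135,-.0052,1])
e=np.array([579.45,-232.5,22])-tip
print('tip',tip.round(1),'axis',ax.round(4),'to go world',e.round(1),'tool',(R.T@e).round(1),'F',s['ft_force'].round(1),s['moment'].round(2),s['time_s'],s['grip_width'].round(1))
E
python3 -c "
from h import *
snap('wrist','w11')"; python3 fit2.py w11; python3 tip.py
```

```text
time_s: 14.1
tool_pos: [580.4, -231.9, 390.9]
orientation: [[0.999, 0.048, 0.018], [0.048, -0.999, -0.005], [0.018, 0.005, -1.0]]
ft_force: [-0.3, 0.3, -3.5]
grip_width: 31.3
w11 1326 x0,y0 at 200 [-1.68 -0.67] slopes [-0.0126 -0.0055] rms 0.2
175 [ 15.1  12.9 178. ] 230
200 [ 14.7  13.  203. ] 161
225 [ 13.1  12.6 226. ] 3
shank lowest 282.2943464382131Traceback (most recent call last):
  File "tip.py", line 5, in <module>
    print('tip',tip.round(1),'axis',ax.round(4),'to go world',e.round(1),'tool',(R.T@e).round(1),'F',s['ft_force'].round(1),s['moment'].round(2),s['time_s'],s['grip_width'].round(1))
                                                                                                                                                             ^^^^^^^^^^^^^^^^^^^^^
AttributeError: 'float' object has no attribute 'round'
```

View pics/w11.png

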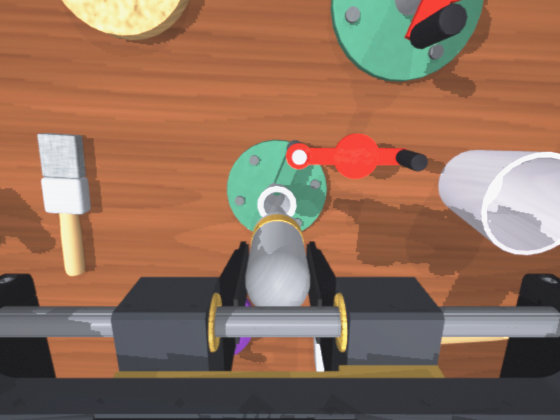

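```bash
sed -i "s/s\['grip_width'\].round(1)/s['grip_width']/" tip.py; python3 tip.py
```

```text
tip [ 583.6 -233.4  112.6] axis [ 0.0064 -0.0011 -1.0001] to go world [ -4.2   0.9 -90.6] tool [-5.9 -1.7 90.5] F [-0.2 -0.1 -3.1] [ 0.07  0.06 -0.04] 14.15 31.417687712389412
```

```bash
python3 -m pendant '[[[0.2,-0.0034,-0.0012,0.01,0,-0.3,0],[0.2,0,0,0.015,0,0,0],[0.2,0,0,0.008,0,0,0],[0.2,0,0,0,0,0,0],[0.2,0,0,0,0,0,0]]]'
python3 tip.py
python3 -c "
from h import *
d=snap('wrist','w12');e=snap('side','s12')
cv2.imwrite('pics/w12c.png',cv2.resize(d['img'][150:320,200:360],None,fx=3.5,fy=3.5)[:,:,::-1])
cv2.imwrite('pics/s12c.png',cv2.resize(e['img'][60:200,250:390],None,fx=4,fy=4)[:,:,::-1])"
```

```text
time_s: 14.65
tool_pos: [577.4, -231.6, 356.6]
orientation: [[0.999, 0.047, 0.012], [0.047, -0.999, -0.004], [0.011, 0.005, -1.0]]
ft_force: [1.3, -0.0, -4.2]
grip_width: 31.4
tip [ 577.9 -232.5   77. ] axis [-2.2000e-03  4.0000e-04 -1.0001e+00] to go world [  1.6  -0.  -55. ] tool [ 0.9 -0.2 55. ] F [ 1.3 -0.  -4.2] [-0.    0.04 -0.02] 14.65 31.40660770487405
```

View pics/w12c.png

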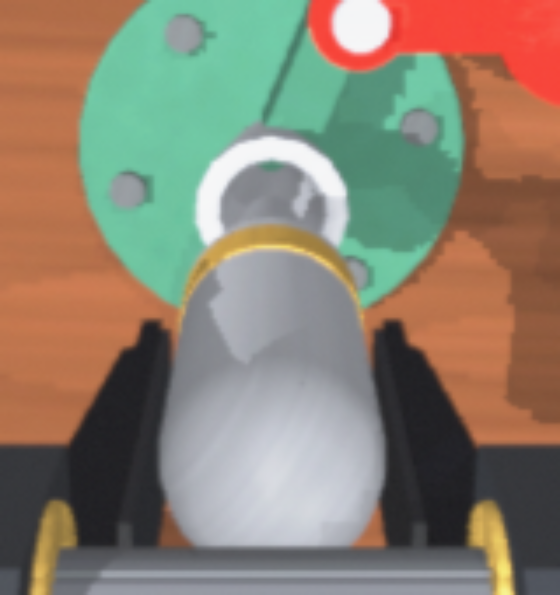

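View pics/s12c.png

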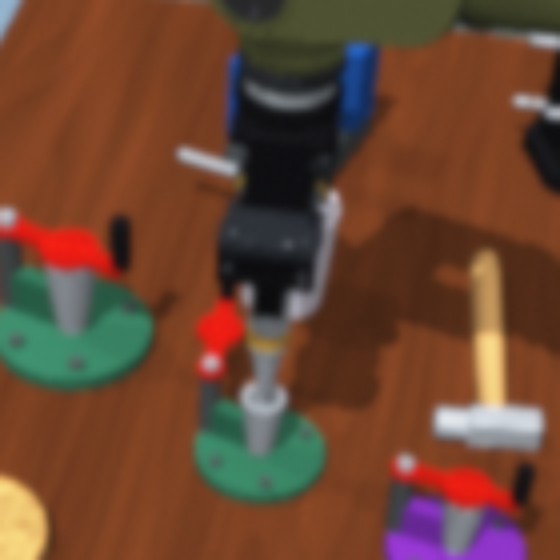

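```bash
python3 -m pendant '[[[0.2,0.0012,0,0.005,0,0,0],[0.2,0,0,0.005,0,0,0],[0.2,0,0,0.005,0,0,0],[0.2,0,0,0.005,0,0,0],[0.2,0,0,0.005,0,0,0],[0.2,0,0,0.005,0,0,0],[0.2,0,0,0.004,0,0,0],[0.2,0,0,0,0,0,0],[0.2,0,0,0,0,0,0]]]'
python3 tip.py
```

```text
time_s: 15.65
tool_pos: [579.1, -231.7, 323.3]
orientation: [[0.999, 0.047, 0.012], [0.047, -0.999, -0.005], [0.012, 0.005, -1.0]]
ft_force: [-0.4, -0.3, -3.5]
grip_width: 31.3
tip [ 579.8 -232.7   43.6] axis [-0.0013 -0.     -1.0001] to go world [ -0.4   0.2 -21.6] tool [-0.6 -0.4 21.6] F [-0.4 -0.3 -3.5] [-0.03  0.04 -0.01] 15.65 31.295431477473
```

```bash
python3 -m pendant '[[[0.2,0,0,0.003,0,0,0],[0.2,0,0,0.003,0,0,0],[0.2,0,0,0.003,0,0,0],[0.2,0,0,0.003,0,0,0],[0.2,0,0,0,0,0,0]]]'
python3 tip.py
python3 -m pendant '[[[0.2,0,0,0.002,0,0,0],[0.2,0,0,0.002,0,0,0],[0.2,0,0,0,0,0,0]]]'
python3 tip.py
```

```text
time_s: 16.15
tool_pos: [579.0, -231.8, 310.5]
orientation: [[0.999, 0.047, 0.011], [0.047, -0.999, -0.004], [0.011, 0.005, -1.0]]
ft_force: [-1.3, -0.5, -4.3]
grip_width: 31.2
tip [ 579.4 -232.7   30.9] axis [-2.6000e-03  2.0000e-04 -1.0001e+00] to go world [ 0.1  0.2 -8.9] tool [ 0.  -0.2  8.9] F [-1.3 -0.5 -4.3] [-0.09  0.17 -0.01] 16.15 31.209572173819915
time_s: 16.45
tool_pos: [579.1, -231.9, 307.2]
orientation: [[0.999, 0.047, 0.012], [0.047, -0.999, -0.005], [0.011, 0.005, -1.0]]
ft_force: [-2.7, -1.2, -4.2]
grip_width: 31.4
tip [ 579.6 -233.    27.6] axis [-2.2000e-03 -3.0000e-04 -1.0001e+00] to go world [-0.1  0.5 -5.6] tool [-0.2 -0.5  5.6] F [-2.7 -1.2 -4.2] [-0.11  0.52 -0.03] 16.45 31.434530243893082
```

```bash
python3 -m pendant '[[[0.2,-0.0007,0.0003,0.001,0,0,0],[0.2,0,0,0.001,0,0,0],[0.2,0,0,0,0,0,0]]]'
python3 tip.py
python3 -m pendant '[[[0.2,-0.0003,0,0.001,0,0,0],[0.2,0,0,0.001,0,0,0],[0.2,0,0,0,0,0,0]]]'
python3 tip.py
```

```text
time_s: 16.75
tool_pos: [578.5, -232.1, 305.2]
orientation: [[0.999, 0.047, 0.012], [0.047, -0.999, -0.005], [0.012, 0.005, -1.0]]
ft_force: [-2.7, -0.5, -2.4]
grip_width: 31.0
tip [ 579.2 -233.1   25.5] axis [-0.0016  0.     -1.0001] to go world [ 0.3  0.6 -3.5] tool [ 0.2 -0.6  3.5] F [-2.7 -0.5 -2.4] [-0.    0.51 -0.01] 16.75 31.045888947781375
time_s: 17.05
tool_pos: [578.4, -232.1, 304.4]
orientation: [[0.999, 0.047, 0.013], [0.047, -0.999, -0.005], [0.013, 0.005, -1.0]]
ft_force: [-4.8, 1.4, 5.0]
grip_width: 31.1
tip [ 579.3 -233.2   24.8] axis [-9.0000e-04 -1.0000e-04 -1.0001e+00] to go world [ 0.1  0.7 -2.8] tool [ 0.1 -0.7  2.8] F [-4.8  1.4  5. ] [0.4  1.05 0.02] 17.05 31.095698841531792
```

```bash
python3 -m pendant '[[[0.2,-0.0008,0,0.001,0,0,0],[0.2,0,0,0,0,0,0]]]'
python3 tip.py
python3 -m pendant '[[[0.2,-0.0003,0,0.001,0,0,0],[0.2,0,0,0,0,0,0]]]'
python3 tip.py
```

```text
time_s: 17.25
tool_pos: [578.0, -232.2, 304.2]
orientation: [[0.999, 0.047, 0.015], [0.047, -0.999, -0.005], [0.014, 0.006, -1.0]]
ft_force: [-4.1, 2.0, 6.9]
grip_width: 31.2
tip [ 579.3 -233.3   24.6] axis [ 8.0000e-04 -3.0000e-04 -1.0001e+00] to go world [ 0.1  0.8 -2.6] tool [ 0.1 -0.8  2.6] F [-4.1  2.   6.9] [ 0.58  0.96 -0.04] 17.25 31.160237051780207
time_s: 17.45
tool_pos: [577.9, -232.2, 304.1]
orientation: [[0.999, 0.047, 0.015], [0.047, -0.999, -0.005], [0.015, 0.006, -1.0]]
ft_force: [-4.8, 3.4, 9.1]
grip_width: 30.8
tip [ 579.4 -233.3   24.5] axis [ 1.5000e-03 -3.0000e-04 -1.0001e+00] to go world [ 0.   0.8 -2.5] tool [ 0.  -0.8  2.5] F [-4.8  3.4  9.1] [0.72 1.15 0.03] 17.45 30.824820466484717
```

```bash
python3 -m pendant '[[[0.2,0,0.0003,0.001,0,0,0],[0.2,0,0,0.001,0,0,0],[0.2,0,0,0,0,0,0]]]'
python3 tip.py
python3 -c "
from h import *
d=snap('wrist','w13');e=snap('side','s13')
cv2.imwrite('pics/w13c.png',cv2.resize(d['img'][150:320,200:360],None,fx=3.5,fy=3.5)[:,:,::-1])
cv2.imwrite('pics/s13c.png',cv2.resize(e['img'][110:190,270:350],None,fx=7,fy=7,interpolation=cv2.INTER_CUBIC)[:,:,::-1])"
```

```text
time_s: 17.75
tool_pos: [578.1, -232.4, 304.0]
orientation: [[0.999, 0.047, 0.015], [0.047, -0.999, -0.004], [0.015, 0.005, -1.0]]
ft_force: [-8.9, 5.4, 17.9]
grip_width: 31.3
tip [ 579.7 -233.3   24.4] axis [ 1.7000e-03  1.0000e-04 -1.0001e+00] to go world [-0.3  0.8 -2.4] tool [-0.3 -0.9  2.4] F [-8.9  5.4 17.9] [1.19 1.81 0.02] 17.75 31.30724191492633
```

View pics/w13c.png

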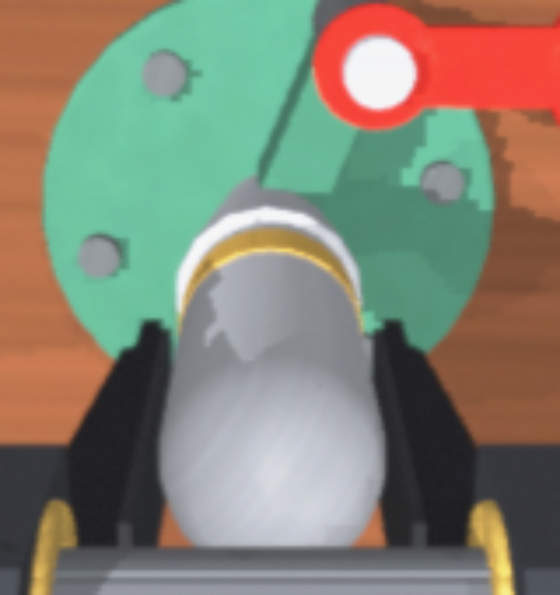

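View pics/s13c.png

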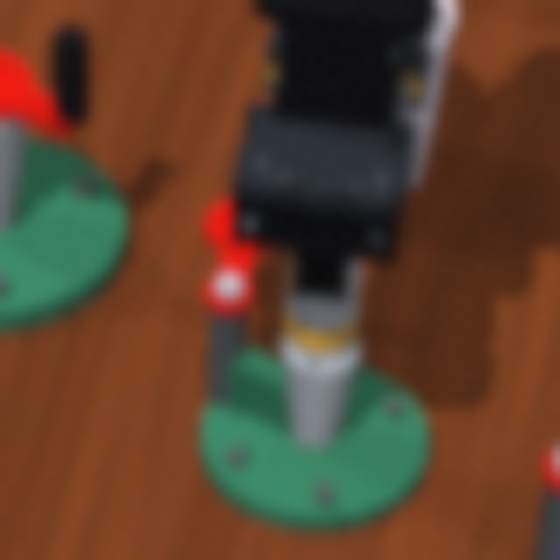

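```bash
python3 -m pendant '[[[0.2,-0.0007,-0.0003,-0.001,0,0,0],[0.2,-0.0003,-0.0002,0,0,0,0],[0.2,0,0,0,0,0,0]]]'
python3 tip.py
python3 -m pendant '[[[0.35,0,0,0,0,0,0],[0.45,0,0,0,0,0,0],[0.6,0,0,0,0,0,0],[0.6,0,0,0,0,0,0],[0.6,0,0,0,0,0,0]]]'
python3 tip.py
python3 -c "
from h import *
snap('wrist','w14')"
```

```text
time_s: 18.15
tool_pos: [577.3, -232.1, 303.9]
orientation: [[0.999, 0.047, 0.017], [0.047, -0.999, -0.006], [0.017, 0.006, -1.0]]
ft_force: [-4.3, 2.9, 11.8]
grip_width: 31.4
tip [ 579.4 -233.3   24.3] axis [ 3.6000e-03 -1.0000e-03 -1.0001e+00] to go world [ 0.   0.8 -2.3] tool [ 0.  -0.8  2.3] F [-4.3  2.9 11.8] [ 0.77  0.9  -0.04] 18.15 31.415805480864172
time_s: 18.65
tool_pos: [576.2, -232.1, 299.8]
orientation: [[0.999, 0.047, 0.012], [0.047, -0.999, -0.005], [0.012, 0.005, -1.0]]
ft_force: [0.5, 0.1, 0.7]
grip_width: 55.8
tip [ 576.9 -233.1   20.2] axis [-1.5000e-03  1.0000e-04 -1.0001e+00] to go world [2.5 0.6 1.8] tool [ 2.5 -0.4 -1.8] F [0.5 0.1 0.7] [-0.01  0.01  0.04] 18.65 55.755033976314174
```

View pics/w14.png

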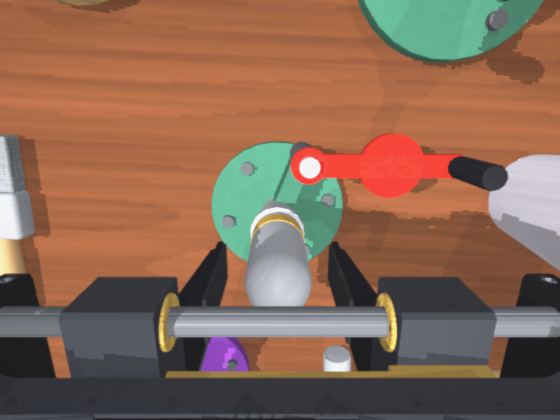

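Released. I lift up the stake's axis and measure the seating.

```bash
python3 -m pendant '[[[0.6,0,0,-0.01,0,0,0],[0.7,0,0,-0.02,0,0,0],[0.7,0,0,-0.03,0,0,0],[0.7,0,0,-0.04,0,0,0],[0.7,-0.03,0,-0.03,0,0,0],[0.7,-0.03,0,-0.03,0,0,0],[0.7,-0.02,0,0,0,0,0],[0.7,0,0,0,0,0,0],[0.7,0,0,0,0,0,0]]]'
python3 - <<'E'
from h import *
from scipy.optimize import least_squares
d=snap('wrist','w15');e=snap('side','s15');snap('top','t15')
P=cloud(d);hsv=cv2.cvtColor(d['img'],cv2.COLOR_RGB2HSV)
m=(np.hypot(P[...,0]-579.4,P[...,1]+232.5)<25)&(P[...,2]>82)&(P[...,2]<175)
q=P[m];print('n',len(q),'top z',np.percentile(q[:,2],[95,99,99.8]))
k=m&(hsv[...,1]<70);c=P[k];c=c[(c[:,2]<132)]
f=lambda p:np.hypot(c[:,0]-p[0]-p[1]*(c[:,2]-22),c[:,1]-p[2]-p[3]*(c[:,2]-22))-16
o=least_squares(f,[579,0,-232,0],loss='soft_l1',f_scale=.5);print('axis small end',o.x[[0,2]],'slope',o.x[[1,3]],f(o.x).std(),len(c))
s=bot.get_state();print(s['time_s'],s['tool_pos'],s['ft_force'])
P=cloud(e);m=(np.hypot(P[...,0]-579.4,P[...,1]+232.5)<25)&(P[...,2]>82)&(P[...,2]<175)
print('side top z',np.percentile(P[m][:,2],[95,99]))
cv2.imwrite('pics/s15c.png',cv2.resize(e['img'][90:190,260:360],None,fx=5.5,fy=5.5,interpolation=cv2.INTER_CUBIC)[:,:,::-1])
E
```

```text
time_s: 19.6
tool_pos: [494.3, -235.1, 459.6]
orientation: [[0.999, 0.047, 0.013], [0.047, -0.999, -0.005], [0.013, 0.005, -1.0]]
ft_force: [0.7, -0.3, -0.2]
grip_width: 66.3
n 1120 top z [150.70057598 151.69105274 152.41576412]
axis small end [ 579. -232.] slope [0. 0.] nan 0
19.75 [ 494.96900626 -235.01351522  458.24474604] [ 0.41266649 -0.16109749 -0.15066948]
side top z [148.72702169 150.00931754]
  ret = _var(a, axis=axis, dtype=dtype, out=out, ddof=ddof,
  arrmean = um.true_divide(arrmean, div, out=arrmean,
  ret = ret.dtype.type(ret / rcount)
```

View pics/w15.png

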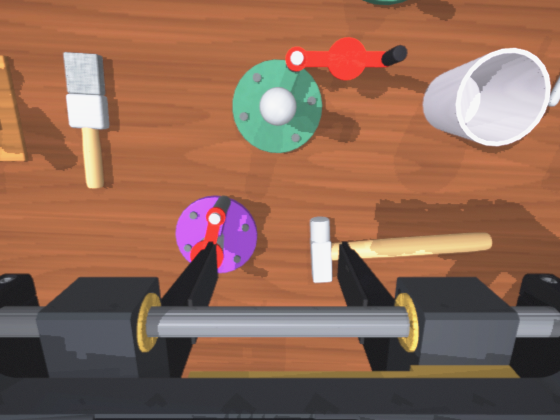

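View pics/s15c.png

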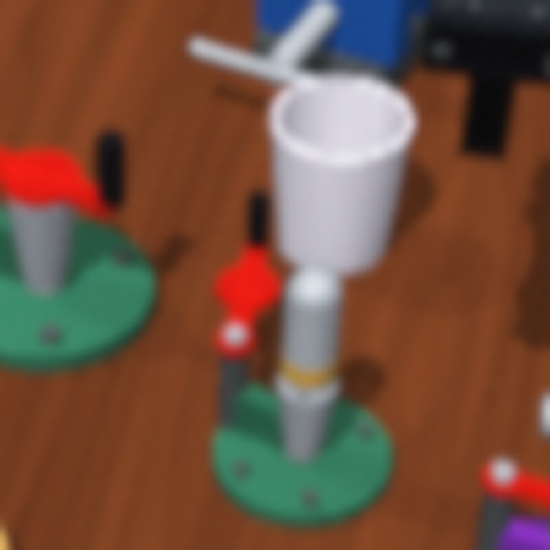

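View pics/t15.png

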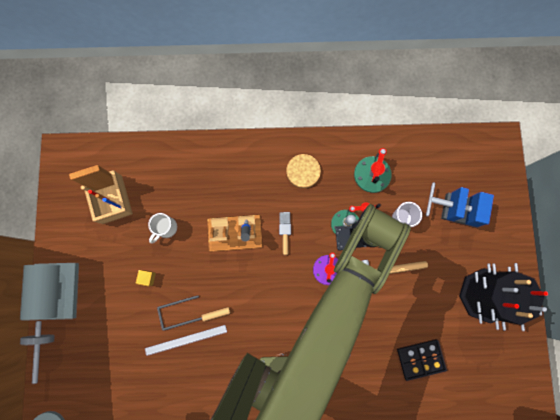

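```bash
python3 - <<'E'
from h import *
d=ld('w15');P=cloud(d);hsv=cv2.cvtColor(d['img'],cv2.COLOR_RGB2HSV)
m=((hsv[...,1]<60)&(hsv[...,2]>90)&(P[...,2]>120)&(P[...,2]<160));m[:80]=0;m[130:]=0;m[:,:255]=0;m[:,300:]=0
x=max(cv2.findContours(m.astype(np.uint8),cv2.RETR_EXTERNAL,cv2.CHAIN_APPROX_NONE)[0],key=len)
c,r=cv2.minEnclosingCircle(x);print(c,r,ray(d,*c,137).round(1))
q=P[m];A=np.c_[2*q,np.ones(len(q))];s=np.linalg.lstsq(A,(q**2).sum(1),rcond=None)[0];print('sphere',s[:3],np.sqrt(s[3]+(s[:3]**2).sum()))
print('pivot',ray(d,297,58.5,84.7),'knob',ray(d,403,50,115))
a=ld('top0')['img'].astype(int);b=ld('t15')['img'].astype(int)
df=abs(a-b).sum(2)
for n,(u,v) in dict(mug=(162,227),cube=(145,278),flat=(247,230),brush=(286,232),disc=(304,170),cup=(408,213),hammer_handle=(415,267)).items(): print(n,df[v-12:v+13,u-12:u+13].mean().round(1))
E
```

```text
(277.5, 105.86842346191406) 19.190393447875977 [ 579.6 -232.8  137. ]
sphere [ 579.41745973 -232.98886343  135.10798771] 16.159957098944357
pivot [ 625.32465583 -250.00336946   84.7       ] knob [ 632.51764203 -342.02338057  115.        ]
mug 1.5
cube 1.9
flat 2.2
brush 1.9
disc 1.4
cup 22.8
hammer_handle 75.6
```

```bash
python3 - <<'E'
from h import *
a,b=ld('w5'),ld('w15')
print('hammer handle end', pt(a,137,266).round(), pt(b,486,242).round(),'head',pt(a,132,86).round(),pt(b,320,232).round())
print(bot.hand_in())
E
```

```text
hammer handle end [ 424. -516.   26.] [ 421. -518.   24.] head [ 431. -298.   26.] [ 427. -296.   28.]
the job is handed in; nothing more can be done
None
```

The domed stake is seated upright in the small green holder's socket and let go, and the job is handed in at about 20 s of the 61 s allowed. No verdict came back.

- **Cover:** I swung it aside by caging its knob between the fingers and following the arc. It measured about 1.95 rad before I fetched the stake, and the last picture showed it still past a quarter turn.
- **Stake:** I gripped it along its leaning axis, drew it out of the rack and turned it upright. I then lowered it slowly into the socket. The force at the wrist stayed below about 20 N.
- **Last checks:**
  - The dome's centre was within about 1 mm of the socket's axis, so the stake stands upright.
  - The dome's top measured 150 mm in the side view and 151–152 mm in the wrist view, against 149.5 mm for fully home and a limit of 153.5 mm. The wrist view probably reads about 1.5 mm high.
  - The gripper was well clear of the stake.
- **Bystanders:** The flat stake, brush, mug, disc and cube looked unchanged from the start. Hammer points measured about 1.3 s into the run or later agreed within 5 mm. The steel cup I compared only by eye, because the arm changed the top picture there.
- **Fits that failed:**
  - The first two fits of the stake in the rack were wrong and were redone; the good one had 0.4 mm rms.
  - The final axis-slope fit found no usable points, so the dome's centre served as the upright check instead.

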